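# Hold the lid in its hinge for the pin

### The arm

A 6-joint arm with a two-finger parallel gripper is mounted at the origin on a cart in front of the work surface, level with it; the furniture and walls round the work are solid. World frame = base frame: x ahead of the robot, y to its left, z up, the work surface at z = 0. Lengths are in m, angles in degrees, forces in N, time in s.
With the tool pointing down it reaches from about 0.325 to 0.775 m from the base axis. Payload 5.5 kg.
Tool frame: the origin (TCP) lies at the centre of the arm's flange, where the gripper is bolted on; the fingertips stand 182 mm ahead of it and the grasp point (between the pads) lies 163 mm ahead of it; z points along the fingers, y is the direction in which the jaws open and shut (so a half turn about z gives the same grasp; the last joint's range is limited). The gripper opens to 88 mm and grips with 3 to 60 N. Pads are 20 mm wide; open, the fingers measure 115 mm over their backs; the gripper's body (75 mm by 178 mm) begins 61 mm behind the grasp point.
Start: joints at [-3.249, 5.22, 70.514, -0, 104.267, -3.249], TCP at [0.6, -0, 0.405] pointing down, gripper open.
Joint ranges: [-164.24, 164.24], [-49.07, 125.15], [9.68, 141.18], [-86.29, 266.29], [3.28, 154.24], [-151.56, 151.56]. Speed limits (degrees/s): [147.25, 147.25, 172.46, 180, 180, 180].

### API

Orientations are given as [roll, pitch, yaw] about the fixed x, y, z axes, in that order (R = Rz(yaw) Ry(pitch) Rx(roll)).
In Python, from station import r gives the robot as it stands. The module is installed in compiled form; this text tells all that it offers. Calls block until the motion is done:
- r.reach(position, orientation): joint-space move of the TCP to a pose.
- r.servo_line(position, rotation=None, speed=0.15): straight line of the TCP; rotation=None keeps the orientation; speed is the mean speed in m/s.
- r.move_joints(angles): joint-space move.
- r.let_go() and r.grab(squeeze=None): open the fingers fully, or close them until they stop; squeeze is the grip in N (None keeps the last).
- r.wait(seconds).
- r.inverse_kinematics(position, orientation): joint angles nearest the present ones, or None.
- r.sense(): the state.
- r.snapshot(name): name is "scene" or "side" or "wrist"; returns a dict with "frame" (400x640x3 uint8, red, green, blue), "fx", "fy", "cx", "cy" (pixels), "R" (3x3) and "t" (3): a world point X has camera coordinates R X + t. Camera axes: x right, y down, z forward; pixel columns grow to the right and rows downward; lengths in m; the calibration is good to about 2 mm. A picture is of the moment at which its call begins. There is no depth.
A pose or a line that the arm cannot do raises r.IKError and nothing moves.
- r.hand_in(): hands the job in, once; it reports no verdict.
The state is a dict: "clock": time; "joints": joint angles; "joint_vel": joint speeds; "joint_torque": joint torques, N m; "tcp_pos": TCP position; "orientation": TCP orientation; "contact_force": force on the tool from outside, world axes, zero at the start; "torque": the same for the moment, N m; "opening": finger opening in m.
Only numpy, scipy, OpenCV 4.12 (cv2) and the standard library are available. Lean on these libraries where they do the work, as an engineer would, in place of code of your own. Each camera call takes 0.05 s, during which the arm holds its last target.

### The job

The blue-framed lid of the vial box is off its hinge and leans on the sloping stand: take it by its free upper edge, lift it well clear, turn it upright, then lower its steel knuckle into the gap between the two knuckles on the box until it rests lightly in the saddle and the holes of all three line up. Finish still holding the lid there, upright and without pressing hard, so that a colleague can slide the pin through. Leave the hinge pin, the pipette and the brown cardboard tape roll where they are.

Things in the scene. Friction and masses are not known exactly. Their poses are not given: they have to be found in the camera images.
- lid: Loose lid, 0.14 kg: flat panel, blue frame, clear window, 8 mm thick (x), 140 mm wide (y), from z=11 mm to its free edge at z=115 mm; both faces alike, either may face the robot. Below it on a 5 mm thick, 22 mm wide neck a steel knuckle, 16 mm diameter, 25 mm long, bore 9 mm, ends chamfered 2.5 mm. Origin: centre of the bore; y along the bore, z up the panel to the free edge, x normal to it.
- lid_stand: Fixed sloping stand, white board and lip on a grey 110x110x8 mm base; origin at its underside. At the start the lid lies on the board, 35 degrees from vertical, knuckle low at the lip (at x=+30, z=30 mm here, y within 8 mm of 0), free edge high and to -x (robot side). The top 50 mm of the panel overhang, free on both sides. The lid lifts off up the slope or away from the board (its +x).
- vial_box: Fixed open white vial box with coloured vial caps inside, 112 x 156 mm, 54 mm high, with an aluminium jamb block (24 x 160 mm, 52 mm high) along its far wall that carries the hinge. Origin at its underside; x points across the box to the hinge side, y along the hinge, z up.
- box_hinge (a point): Hinge axis midway between the box's two fixed steel knuckles, 62 mm along the box's x, 70 mm above the worktop; axes as the box's (y along the hinge). Knuckles 16 mm diameter, bore 9 mm, 20 mm long, gap between them 31 mm, ends chamfered 2.5 mm. In the gap a 90 degree V saddle, 22 mm wide at the mouth: a knuckle resting in it lies on the axis; the panel then clears the fixed knuckles by 3 mm.
- hinge_pin: Bystander: loose steel hinge pin with a flat head, 7 mm diameter, 78 mm long, lying between the box and the stand; origin under its middle, x along it. Not to be disturbed.
- pipette: Bystander: loose white pipette with a blue end, 44 x 225 x 25 mm, lying behind the work; origin under its middle, y along it. Not to be disturbed.
- tape_roll: Bystander: loose brown tape roll, 36 mm diameter, 46 mm high, standing behind the work; origin under its middle. Not to be disturbed.
Not all that is in view belongs to the job. Leave any green or orange look-alike of the lid_stand alone.

How it is judged:
By the outcome, as a careful person would: the job done as asked, in the order asked, and still so for the second after the job is handed in, while the arm keeps its last pose, push and grip.
It also fails if it takes over 42 s, if anything falls off the work surface, if the arm or the gripper's body presses on something with over 40 N, if the wrist force passes 120 N, or if a joint passes its speed limit or range.

## Working session

There is one attempt and no reset: what is moved stays moved. The work goes in short steps, each a Python script; the robot and the scene stay as the last script left them, time stands still between calls to the robot, and variables do not carry over. Pictures are saved under pics/ and viewed, and the job is handed in when it is done.

```bash
mkdir -p pics; ls
python3 - <<'E'
from station import r
import cv2
s=r.sense();print(s)
for n in ["scene","side","wrist"]:
    p=r.snapshot(n);cv2.imwrite(f"pics/{n}0.png",p["frame"][:,:,::-1])
    import numpy as np
    print(n,p["fx"],p["fy"],p["cx"],p["cy"],np.round(p["R"],4).tolist(),np.round(p["t"],4).tolist())
E
```

```text
pics
{'clock': 0.0, 'joints': array([-3.24694851e+00,  5.26265305e+00,  7.05806819e+01, -4.29107358e-04,
        1.04268189e+02, -3.24650585e+00]), 'joint_vel': array([ 0.02152225, -0.02866856,  0.01868225, -0.03409218, -0.02296407,
       -0.08052402]), 'joint_torque': array([-3.13584051e-04, -4.46447504e+01, -4.06449509e+01,  6.96761138e-02,
        2.93726998e-02, -1.50731516e-04]), 'tcp_pos': array([6.00051593e-01, 1.21138741e-05, 4.03523117e-01]), 'orientation': array([-1.79888632e+02, -5.90039655e-03,  8.99994463e+01]), 'contact_force': array([-0.4004197 ,  0.41877619, -0.30015787]), 'torque': array([ 0.00733815, -0.01442824, -0.00491772]), 'opening': 0.08773581940323168}
scene 520.003514260418 520.003514260418 318.5386404162481 201.75399013224396 [[0.8412, -0.5406, 0.0092], [-0.2987, -0.4789, -0.8255], [0.4506, 0.6917, -0.5643]] [-0.4824, 0.2679, 0.9981]
side 513.2302893387742 513.2302893387742 328.641289830182 189.00908025412872 [[0.6607, -0.7505, 0.0172], [-0.4786, -0.4387, -0.7606], [0.5784, 0.4943, -0.649]] [-0.3346, 0.3686, 1.0413]
wrist 290.67115933657544 290.67115933657544 322.0001229657112 200.6733349182861 [[1.0, 0.0012, -0.0015], [0.0016, -0.9563, 0.2925], [-0.0011, -0.2925, -0.9563]] [-0.6004, -0.0363, 0.3907]
```

View pics/scene0.png

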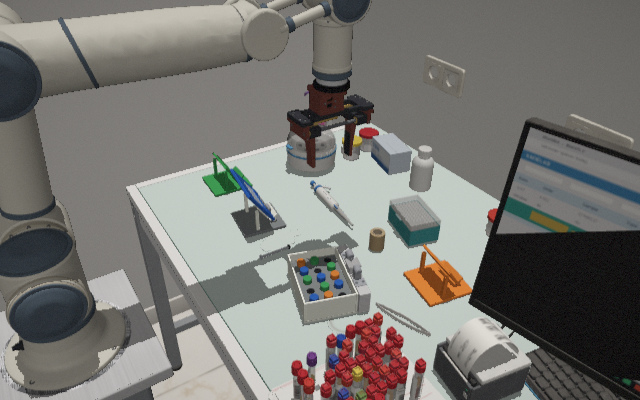

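View pics/side0.png

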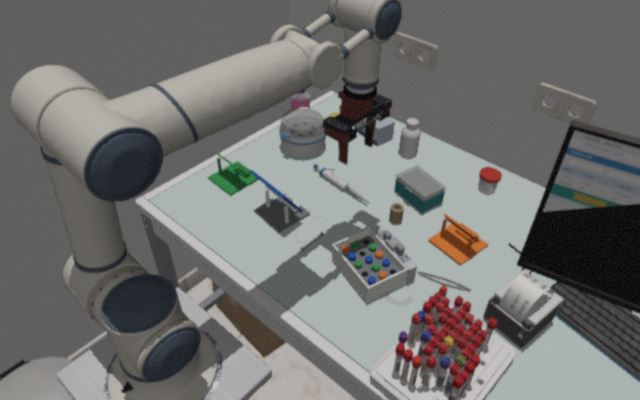

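View pics/wrist0.png

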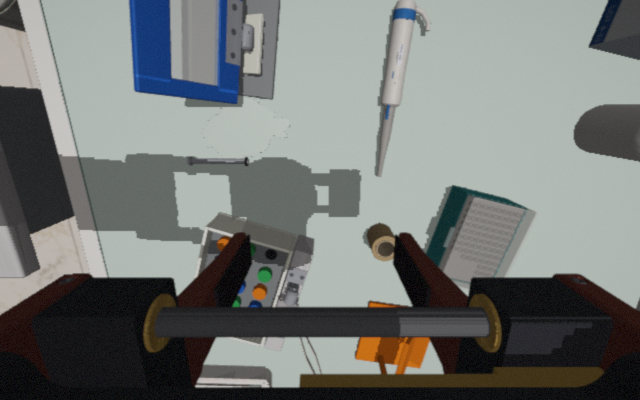

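```bash
cat > h.py <<'E'
import numpy as np, cv2
from station import r
from scipy.spatial.transform import Rotation as Rot
def ray(p,uv):
    R=np.array(p["R"]);t=np.array(p["t"]);C=-R.T@t
    d=R.T@np.array([(uv[0]-p["cx"])/p["fx"],(uv[1]-p["cy"])/p["fy"],1]);return C,d/np.linalg.norm(d)
def onz(p,uv,z):
    C,d=ray(p,uv);return C+d*(z-C[2])/d[2]
def tri(obs):
    A=np.zeros((3,3));b=np.zeros(3);L=[]
    for p,uv in obs:
        C,d=ray(p,uv);M=np.eye(3)-np.outer(d,d);A+=M;b+=M@C;L.append((C,d))
    X=np.linalg.solve(A,b)
    return X,[np.linalg.norm(np.cross(X-C,d)) for C,d in L]
def proj(p,X):
    c=np.array(p["R"])@X+np.array(p["t"]);return c[0]/c[2]*p["fx"]+p["cx"],c[1]/c[2]*p["fy"]+p["cy"]
def snap(n,name):
    p=r.snapshot(n);cv2.imwrite(f"pics/{name}.png",p["frame"][:,:,::-1]);np.save(f"pics/{name}.npy",p,allow_pickle=True);return p
def load(name): return np.load(f"pics/{name}.npy",allow_pickle=True).item()
E
python3 - <<'E'
from h import *
p=snap("wrist","w0");snap("scene","s0");snap("side","d0")
C,_=ray(p,(320,200));print(C)
for n,uv,z in [("hinge",(291,288),.07),("pin a",(190,161),.004),("pin b",(247,161),.004),("lid top near",(140,92),.11),("lidtop far",(133,0),.11),("stand corner",(272,98),.0),("tape",(380,240),.046),("pip tip",(381,175),.01)]:
    print(n,onz(p,uv,z))
print(r.inverse_kinematics([.5,.05,.40],[180,0,90]))
E
```

```text
[0.60090609 0.08029492 0.38347268]
hinge [ 0.5622461  -0.12907936  0.07      ]
pin a [0.42739759 0.01834649 0.004     ]
pin b [0.50216571 0.01845272 0.004     ]
lid top near [0.4397198 0.0967992 0.11     ]
lidtop far [0.4468036  0.16699001 0.11      ]
stand corner [0.53811965 0.09661025 0.        ]
tape [ 0.67409187 -0.07488374  0.046     ]
pip tip [0.67768313 0.00129659 0.01      ]
[ 1.83085157e+00 -9.86926019e+00  8.56699670e+01 -2.54444375e-14
  1.04199293e+02  1.83085157e+00]
```

Run:
```python
from h import *
r.reach([.56,-.19,.36],[180,0,90]);snap("wrist","w1")
r.reach([.49,.10,.40],[180,0,90]);snap("wrist","w2");snap("scene","s2");snap("side","d2")
print(r.sense()["clock"])
```

```text
2.4667
```

View pics/w1.png

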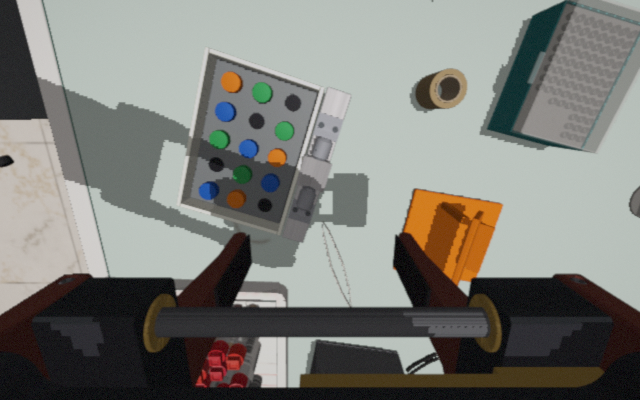

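View pics/w2.png

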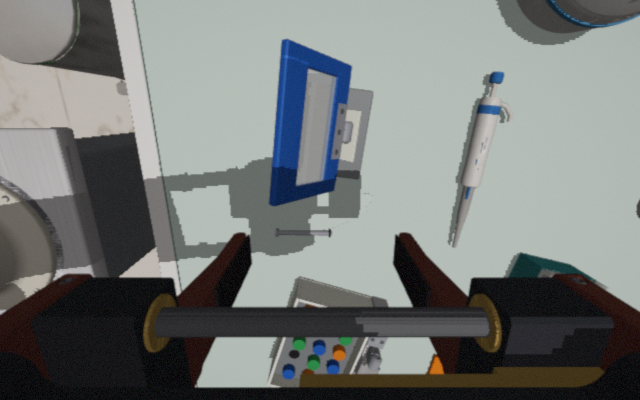

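View pics/d2.png

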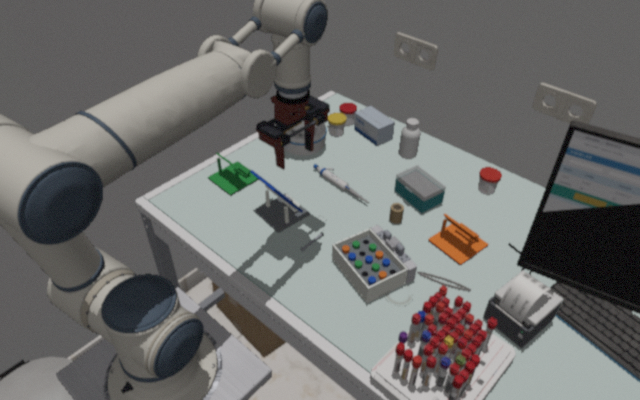

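View pics/s2.png

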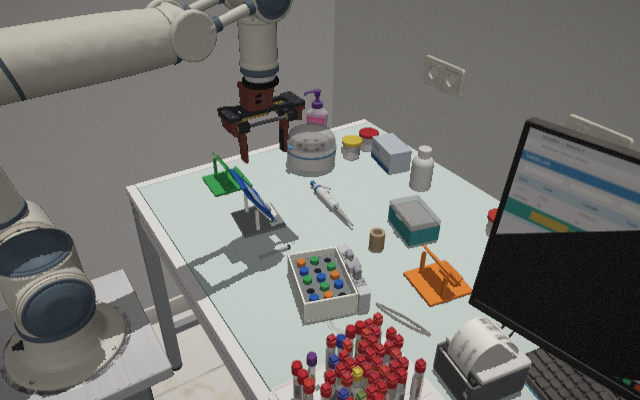

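Run:
```python
from h import *
for n,(x0,x1,y0,y1),k in [("w1",(170,370,40,250),3.5),("w2",(255,385,30,215),3),("s2",(190,310,140,250),5),("s2",(280,380,235,325),6)]:
    im=load(n)["frame"][y0:y1,x0:x1,::-1]
    cv2.imwrite(f"pics/{n}_{x0}.png",cv2.resize(im,None,fx=k,fy=k,interpolation=cv2.INTER_CUBIC))
```

```text
(no output)
```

View pics/w1_170.png

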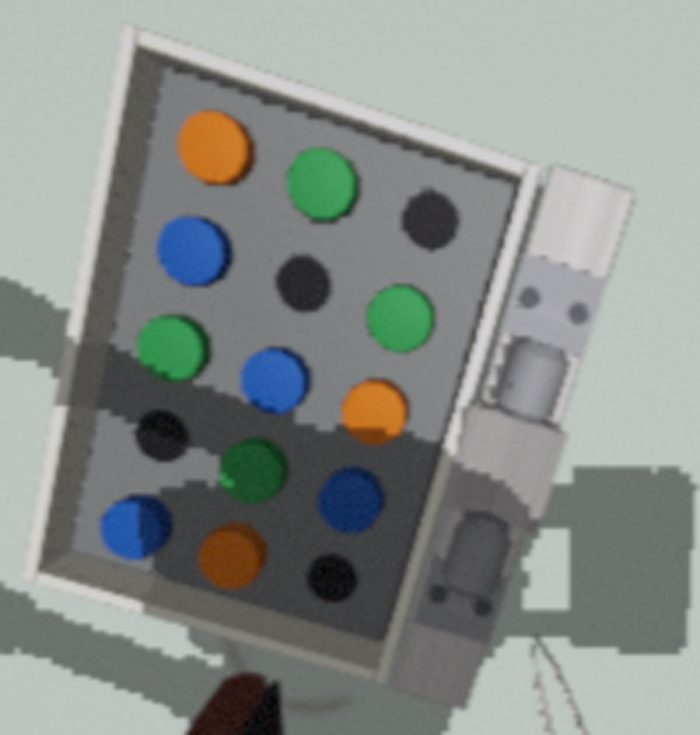

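View pics/w2_255.png

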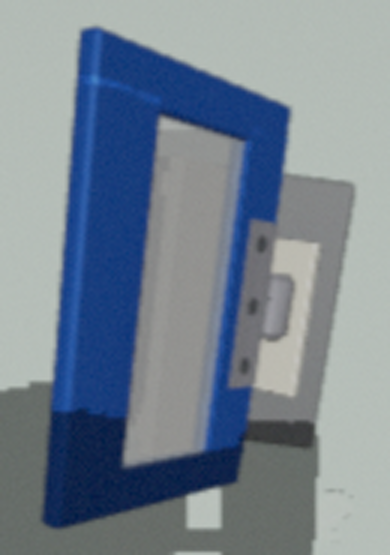

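View pics/s2_190.png

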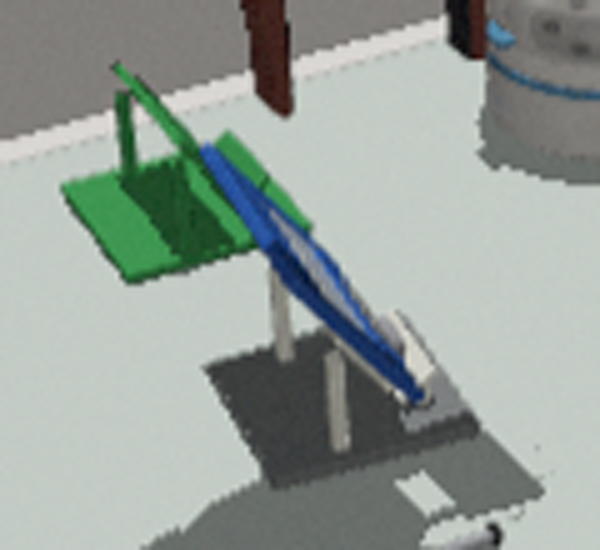

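View pics/s2_280.png

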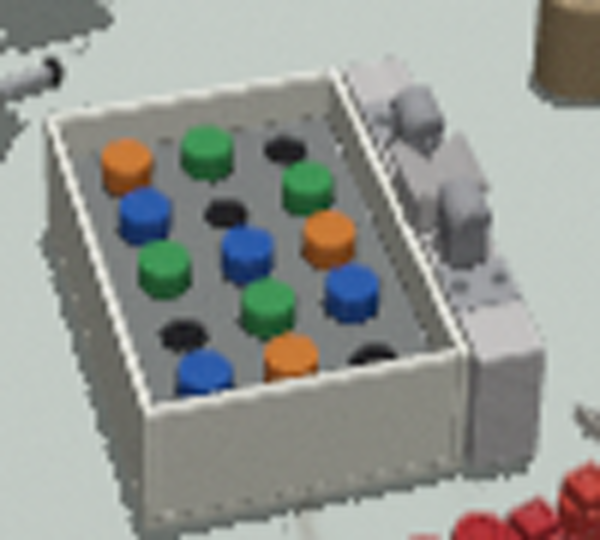

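```bash
cat > fit.py <<'E'
from h import *
from scipy.optimize import least_squares
def fit(obs,x0,toworld):
    f=lambda q:np.concatenate([ (np.array(proj(p,toworld(q,X)))-uv) for p,X,uv in obs])
    s=least_squares(f,x0,loss="soft_l1");return s.x,f(s.x).reshape(-1,2)
def rz(a): return Rot.from_euler("z",a,degrees=True).as_matrix()
box=lambda q,X: np.array([q[0],q[1],0])+rz(q[2])@X
R35=Rot.from_euler("y",-35,degrees=True).as_matrix()
lid=lambda q,X: np.array([q[0],q[1],.03])+rz(q[2])@R35@X
w1,w2,s2,d2=map(load,["w1","w2","s2","d2"])
cs=[(-.056,.078,.054),(.056,.078,.054),(.056,-.078,.054),(-.056,-.078,.054)]
uw=[(208,48.6),(322.9,88),(279.4,233.7),(179.4,203.7)];us=[(288.3,255),(335.8,247),(357.5,293.3),(305,303)]
A=[(w1,np.array(c),np.array(u)) for c,u in zip(cs,uw)]
B=[(s2,np.array(c),np.array(u)) for c,u in zip(cs,us)]
for o in (A,B,A+B):
    q,e=fit(o,[.5,-.13,-15],box);print("box",q.round(4),"hinge",box(q,np.array([.062,0,.07])).round(4));print(e.round(1).tolist())
q,e=fit(A,[.5,-.13,-15],box)
for y in(-.0355,-.0155,.0155,.0355):
    print([np.round(proj(p,box(q,np.array([.062,y,.078]))),1) for p in(w1,s2)])
# lid
cl=[(.004,.07,.115),(.004,-.07,.115),(.004,-.07,.011),(.004,.07,.011)]
ul=[(289.3,40.7),(275.7,205),(334.3,191),(351.3,66)]
L=[(w2,np.array(c),np.array(u)) for c,u in zip(cl,ul)]
ql,e=fit(L,[.53,.17,-10],lid);print("lid",ql.round(4),e.round(1).tolist())
for X in [(-.004,.07,.115),(-.004,-.07,.115),(.004,.07,.115),(.004,-.07,.115),(.008,0,0),(.004,-.07,.011)]:
    print(X,lid(ql,np.array(X)).round(4),[np.round(proj(p,lid(ql,np.array(X))),1) for p in(w2,s2,d2)])
m=cv2.inRange(cv2.cvtColor(w2["frame"],cv2.COLOR_RGB2HSV),(105,150,50),(125,255,255));m[:,:255]=0;m[:,385:]=0;m[215:]=0
c=max(cv2.findContours(m,0,2)[0],key=cv2.contourArea);print(cv2.approxPolyDP(cv2.convexHull(c),2.5,True)[:,0].tolist())
E
python3 fit.py
```

```text
box [  0.4884  -0.1444 -18.2748] hinge [ 0.5473 -0.1639  0.07  ]
[[-0.9, -3.3], [4.1, -0.0], [0.9, 2.4], [-3.3, 1.0]]
box [  0.4859  -0.1466 -17.4077] hinge [ 0.545  -0.1651  0.07  ]
[[-1.2, -1.1], [0.4, -1.4], [1.5, 0.4], [-0.5, 1.1]]
box [  0.4875  -0.145  -17.9292] hinge [ 0.5465 -0.1641  0.07  ]
[[-2.4, -2.4], [2.8, 0.1], [0.7, 2.7], [-3.7, 1.9], [-0.6, -2.0], [1.0, -1.9], [1.5, -0.2], [-0.6, 0.1]]
[array([295.3, 209.2]), array([355.9, 269.5])]
[array([301.5, 189.9]), array([353. , 263.2])]
[array([311.6, 158.4]), array([348.5, 253.8])]
[array([318.5, 136.9]), array([345.8, 247.9])]
lid [ 0.5188  0.1567 -7.0398] [[-0.7, -1.7], [-0.8, 3.4], [0.9, 0.7], [1.9, -0.1]]
(-0.004, 0.07, 0.115) [0.4587 0.2347 0.1219] [array([281. ,  39.3]), array([229.5, 168.9]), array([250.1, 171.2])]
(-0.004, -0.07, 0.115) [0.4415 0.0957 0.1219] [array([268.6, 206. ]), array([248.2, 197.2]), array([282.9, 198.2])]
(0.004, 0.07, 0.115) [0.4652 0.2339 0.1265] [array([288.6,  39. ]), array([231.9, 166.7]), array([252. , 168.8])]
(0.004, -0.07, 0.115) [0.448  0.0949 0.1265] [array([274.9, 208.4]), array([250.8, 194.9]), array([285. , 195.6])]
(0.008, 0, 0) [0.5253 0.1559 0.0346] [array([351.4, 133.3]), array([269.6, 204.8]), array([290.5, 197.3])]
(0.004, -0.07, 0.011) [0.5073 0.0876 0.0413] [array([335.2, 191.7]), array([276.3, 218.3]), array([304.1, 210.3])]
[[288, 40], [346, 64], [350, 70], [333, 189], [273, 205], [270, 195], [282, 43]]
```

Run:
```python
from h import *
w1,s2=load("w1"),load("s2")
for p,u in((w1,[(208,48.6),(322.9,88),(279.4,233.7),(179.4,203.7)]),(s2,[(288.3,255),(335.8,247),(357.5,293.3),(305,303)])):
    P=np.array([onz(p,a,.054) for a in u]);print(P.round(4).tolist(),np.linalg.norm(np.roll(P,-1,0)-P,axis=1).round(4), "yaw",[np.degrees(np.arctan2(*(P[i]-P[j])[[1,0]])).round(1) for i,j in((1,0),(2,3),(0,3),(1,2))])
# jamb corners (z=.052)
c=lambda x,y:(170+x/3.5,40+y/3.5)
P=np.array([onz(w1,c(*a),.052) for a in((555,165),(633,192),(465,705),(392,682))]);print("jamb",P.round(4).tolist(),np.linalg.norm(np.roll(P,-1,0)-P,axis=1).round(4))
# knuckle top end mids
K=np.array([onz(w1,c(*a),.078) for a in((538,340),(527,418),(484,515),(465,600))]);print("K",K.round(4).tolist(),np.linalg.norm(np.diff(K,axis=0),axis=1))
c=lambda x,y:(280+x/6,235+y/6)
P=np.array([onz(s2,c(*a),.052) for a in((345,65),(400,60),(545,350),(470,355))]);print("jamb s",P.round(4).tolist(),np.linalg.norm(np.roll(P,-1,0)-P,axis=1).round(4))
K=np.array([onz(s2,c(*a),.078) for a in((397,90),(428,92),(458,183),(465,240))]);print("Ks",K.round(4).tolist())
```

```text
[[0.4602, -0.0554, 0.054], [0.5623, -0.088, 0.054], [0.5162, -0.2333, 0.054], [0.4144, -0.1999, 0.054]] [0.1071 0.1525 0.1072 0.1515] yaw [np.float64(-17.7), np.float64(-18.2), np.float64(72.4), np.float64(72.4)]
[[0.456, -0.0601, 0.054], [0.5591, -0.0924, 0.054], [0.514, -0.2353, 0.054], [0.4115, -0.2023, 0.054]] [0.108  0.1499 0.1076 0.149 ] yaw [np.float64(-17.4), np.float64(-17.9), np.float64(72.6), np.float64(72.5)]
jamb [[0.5675, -0.0871, 0.052], [0.5884, -0.0938, 0.052], [0.5409, -0.2432, 0.052], [0.5186, -0.2355, 0.052]] [0.0219 0.1568 0.0236 0.1563]
K [[0.563, -0.1304, 0.078], [0.5602, -0.1501, 0.078], [0.5488, -0.176, 0.078], [0.5433, -0.1999, 0.078]] [0.01995113 0.02826315 0.02451486]
jamb s [[0.566, -0.089, 0.052], [0.5851, -0.0975, 0.052], [0.5378, -0.248, 0.052], [0.5152, -0.2366, 0.052]] [0.0209 0.1577 0.0253 0.156 ]
Ks [[0.5551, -0.1363, 0.078], [0.5638, -0.1431, 0.078], [0.5441, -0.1881, 0.078], [0.5291, -0.2126, 0.078]]
```

Run:
```python
from h import *
a=load("s2")["frame"][150:235,215:295,::-1];b=load("d2")["frame"][160:235,235:325,::-1]
cv2.imwrite("pics/s2l.png",cv2.resize(a,None,fx=7,fy=7,interpolation=cv2.INTER_NEAREST))
cv2.imwrite("pics/d2l.png",cv2.resize(b,None,fx=7,fy=7,interpolation=cv2.INTER_NEAREST))
```

```text
(no output)
```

View pics/s2l.png

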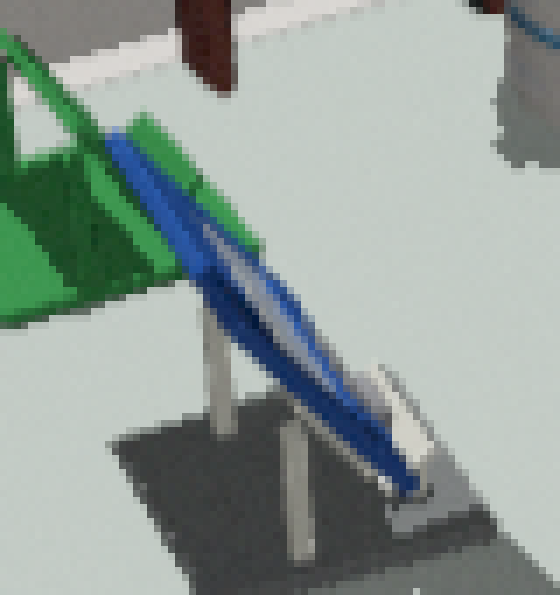

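View pics/d2l.png

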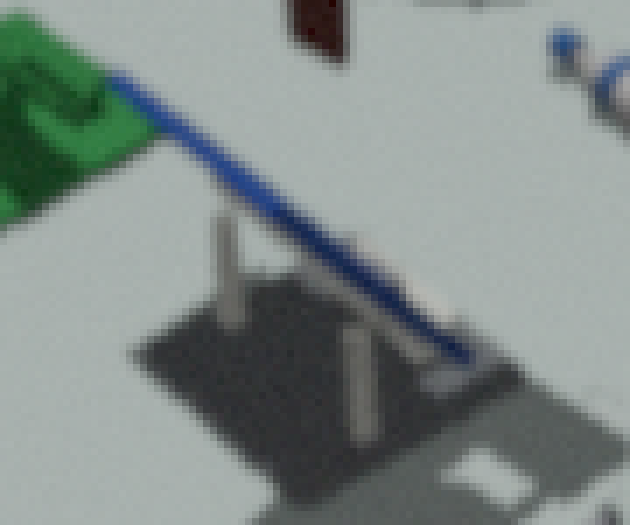

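```bash
cat >> h.py <<'E'
TD=Rot.from_euler("xyz",[180,0,90],degrees=True)
def ori(psi,tilt): return (Rot.from_euler("z",psi,degrees=True)*Rot.from_euler("y",-tilt,degrees=True)*TD).as_euler("xyz",degrees=True)
PSI=-7.04;O=np.array([.5188,.1567,.03]);GZ=.097
RL=(Rot.from_euler("z",PSI,degrees=True)*Rot.from_euler("y",-35,degrees=True)).as_matrix()
def tcpL(z,x=0): return O+RL@np.array([x,0,z+.163])
def st():
    s=r.sense();print("t",round(s["clock"],2),"pos",s["tcp_pos"].round(4),"ori",s["orientation"].round(1),"F",s["contact_force"].round(1),"M",s["torque"].round(2),"open",round(s["opening"],4),"j",s["joints"].round(0));return s
E
python3 - <<'E'
from h import *
o=ori(PSI,35)
for z in (GZ,GZ+.03,GZ+.06,GZ+.09): print(tcpL(z),r.inverse_kinematics(tcpL(z),o))
for psi in (-18,162): print(r.inverse_kinematics([.5545,-.163,.34],ori(psi,0)),r.inverse_kinematics([.5545,-.163,.40],ori(psi,0)))
E
```

```text
[0.37079444 0.17497769 0.24297953] [ 28.26447872 -38.41283838 125.57117321 -21.50384184  64.72866858
  39.66504523]
[0.35371688 0.17708666 0.26755409] [ 30.05788868 -41.6684605  124.95042986 -21.75300472  68.99067782
  39.9183786 ]
[0.33663931 0.17919562 0.29212865] [ 32.00598618 -44.44738367 123.99682841 -22.17795192  73.17258323
  40.33135149]
[0.31956175 0.18130458 0.31670322] [ 34.12352806 -46.74102972 122.72582737 -22.77213132  77.25737431
  40.90011051]
[-19.75366145   1.62339089  80.78903707   0.          97.58757204
  -1.75366145] [-1.97536615e+01  1.74910531e+00  7.45927733e+01 -2.54444375e-14
  1.03658121e+02 -1.75366145e+00]
None None
```

Run:
```python
from h import *
o=ori(PSI,35)
r.reach(tcpL(GZ+.075),o);st();snap("scene","s3");p=snap("wrist","w3");snap("side","d3")
for n in("s3","d3"):
    q=load(n);cv2.imwrite(f"pics/{n}c.png",cv2.resize(q["frame"][100:260,170:350,::-1],None,fx=4,fy=3.7))
```

```text
t 3.22 pos [0.3284 0.18   0.3056] ori [145.  -0.  83.] F [ 0.4 -1.5  0.9] M [0.01 0.26 0.02] open 0.0879 j [ 33. -46. 123. -22.  75.  40.]
```

View pics/s3c.png

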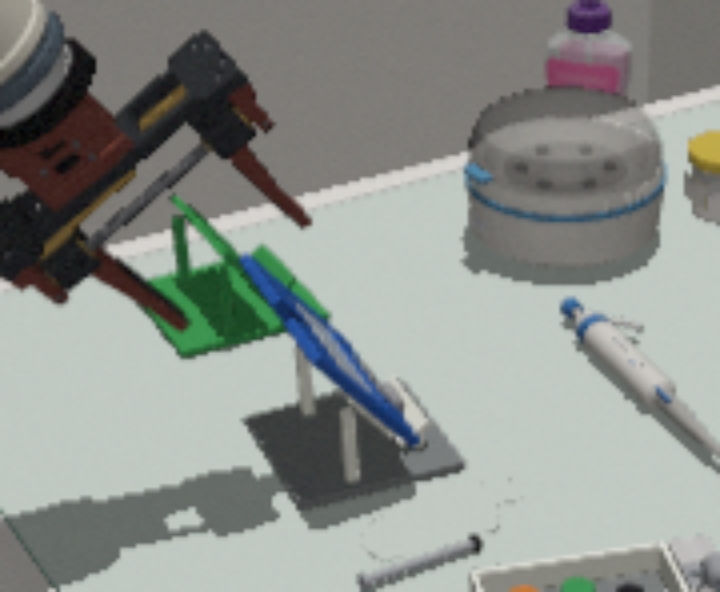

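View pics/w3.png

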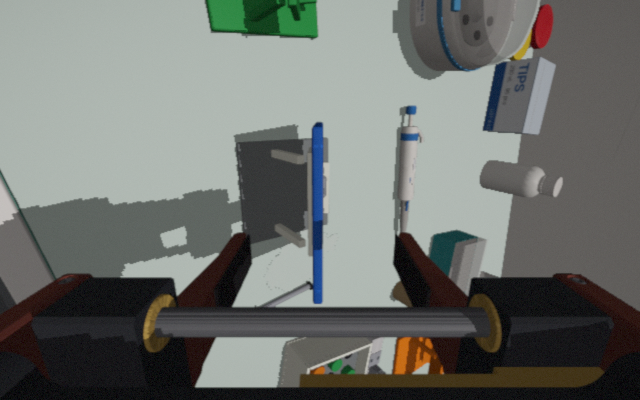

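Run:
```python
from h import *
p=load("w3");lid=lambda X:O+RL@np.array(X)
for X in [(.004,.07,.115),(-.004,.07,.115),(.004,-.07,.115),(-.004,-.07,.115)]: print(np.round(proj(p,lid(X)),1))
f=cv2.cvtColor(p["frame"],cv2.COLOR_RGB2HSV);m=cv2.inRange(f,(105,150,50),(125,255,255));m[:,:295]=0;m[:,345:]=0
for row in (125,150,200,250,290,300): c=np.where(m[row])[0];print(row,c.min(),c.max())
rr=np.where(m.any(1))[0];print(rr.min(),rr.max())
```

```text
[324.2 127.6]
[312.2 127.6]
[323.9 305.8]
[314.  305.8]
125 315 321
150 312 322
200 313 321
250 313 321
290 314 321
300 314 321
123 302
```

```bash
sed -i 's/^RL=\(.*\)$/RL=\1\nO=O+RL@np.array([0,.003,0])/' h.py
python3 - <<'E'
from h import *
r.servo_line(tcpL(GZ),None,.08);st()
r.grab(25);st();snap("scene","s4")
r.servo_line(tcpL(GZ+.05,.012),None,.08);st()
r.servo_line(tcpL(GZ+.05,.012)+[0.03,0,.15],None,.15);st();snap("scene","s5");snap("side","d5");snap("wrist","w5")
E
```

```text
t 4.46 pos [0.3712 0.178  0.2436] ori [145.  -0.  83.] F [ 0.4 -1.  -0.4] M [-0.01  0.29  0.03] open 0.0879 j [ 29. -38. 125. -22.  65.  40.]
t 5.66 pos [0.3711 0.178  0.2429] ori [145.   0.  83.] F [-0.5 -0.9  0.2] M [0.04 0.38 0.03] open 0.008 j [ 29. -38. 125. -22.  65.  40.]
t 6.5 pos [0.3524 0.1803 0.2903] ori [145.   0.  83.] F [-0.3  0.3 -2.1] M [0.03 0.4  0.02] open 0.0081 j [ 31. -42. 123. -22.  71.  40.]
t 7.67 pos [0.3824 0.1803 0.4396] ori [1.451e+02 1.000e-01 8.300e+01] F [-0.7  0.2 -1.9] M [ 0.03  0.44 -0.03] open 0.0078 j [ 28. -35. 103. -19.  82.  33.]
```

View pics/s5.png

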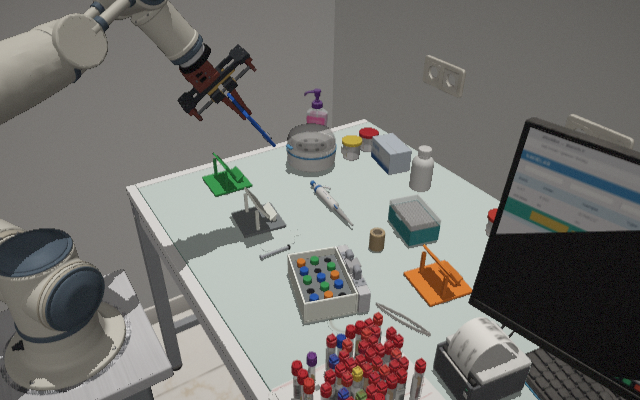

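View pics/w5.png

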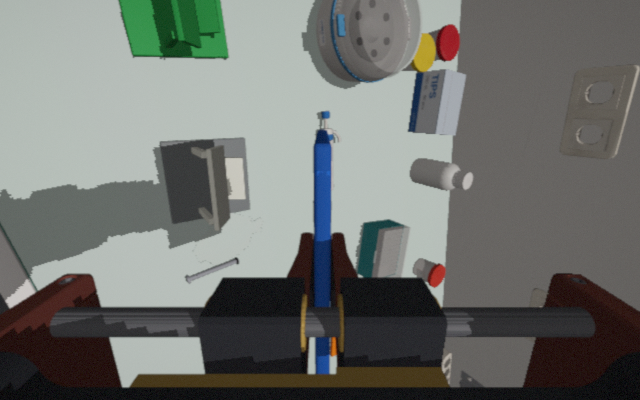

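Run:
```python
from h import *
H=np.array([.5545,-.163])
r.reach([.48,.06,.44],ori(-10,0));st()
r.reach([*H,.39],ori(-18,0));r.wait(.3);st()
for n,k,(x0,x1,y0,y1) in(("scene","s6",(270,400,150,330)),("side","d6",(310,440,130,310))):
    p=snap(n,k);cv2.imwrite(f"pics/{k}c.png",cv2.resize(p["frame"][y0:y1,x0:x1,::-1],None,fx=3.3,fy=3.3,interpolation=cv2.INTER_CUBIC))
snap("wrist","w6")
```

```text
t 8.39 pos [0.4809 0.059  0.439 ] ori [-179.9    0.    79.8] F [ 0.1 -0.  -1.2] M [0.04 0.04 0.  ] open 0.0078 j [  3. -12.  84.  -0. 108.  13.]
t 9.64 pos [ 0.5545 -0.1619  0.3906] ori [179.9  -0.   72.1] F [-0.7  0.2 -0.8] M [ 0.01  0.02 -0.01] open 0.0081 j [-20.   2.  76.   0. 103.  -2.]
```

View pics/s6c.png

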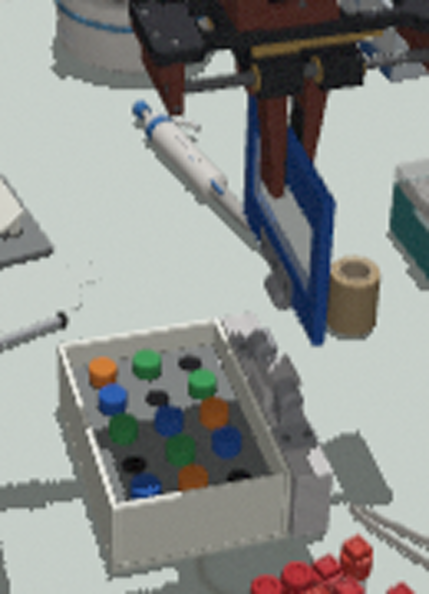

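View pics/d6c.png

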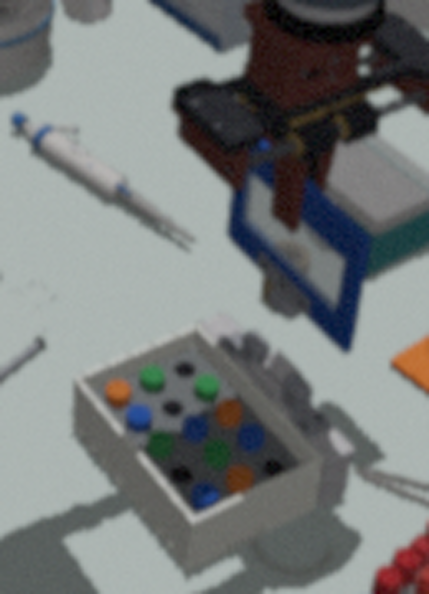

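View pics/w6.png

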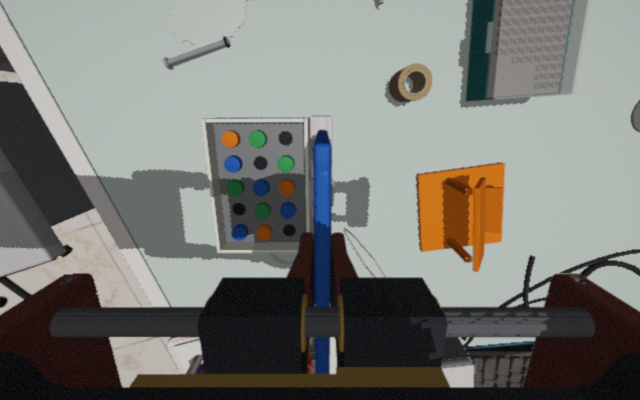

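Run:
```python
from h import *
p=load("w6");s=r.sense()
Rt=Rot.from_euler("xyz",s["orientation"],degrees=True).as_matrix()
Rl=Rt@TD.as_matrix().T  # lid axes
for d in(0,.003): print(d,[np.round(proj(p,s["tcp_pos"]+Rl@np.array([x,.07+d,z-GZ-.163])),1) for x,z in((.004,.115),(-.004,.115),(.004,.011),(-.004,.011))])
def crop(n,k,x0,x1,y0,y1,f):
    cv2.imwrite(f"pics/{k}.png",cv2.resize(load(n)["frame"][y0:y1,x0:x1,::-1],None,fx=f,fy=f,interpolation=cv2.INTER_CUBIC))
crop("w6","w6z",295,350,110,180,8)
crop("s6","s6z",330,380,210,300,6.6)
crop("d6","d6z",370,430,195,275,7.4)
```

```text
0 [array([329.2, 138.5]), array([310.2, 138.4]), array([326. , 126.5]), array([315.5, 126.5])]
0.003 [array([329.3, 131.2]), array([310.2, 131.1]), array([326. , 122.4]), array([315.5, 122.4])]
```

View pics/w6z.png

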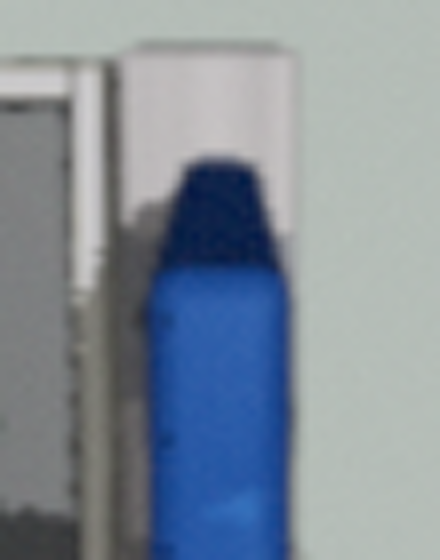

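View pics/s6z.png

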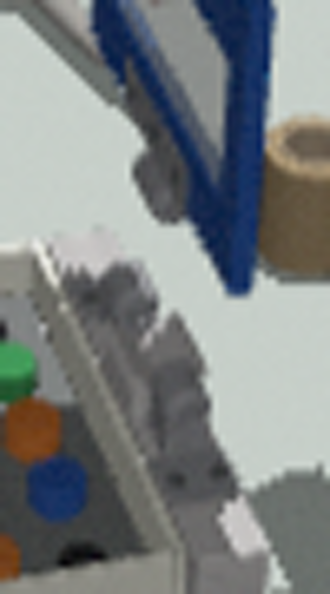

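View pics/d6z.png

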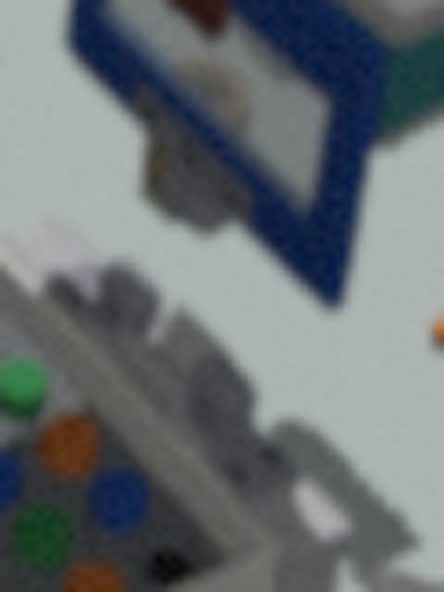

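Run:
```python
from h import *
s6,d6,w6=load("s6"),load("d6"),load("w6")
cs=lambda x,y:(330+x/6.6,210+y/6.6); cd=lambda x,y:(370+x/7.4,195+y/7.4)
out={}
for n,a,b in(("far",(125,292),(125,300)),("near",(180,395),(220,385)),("lidk",(160,182),(195,180)),("lid low near corner",(238,293),(332,305))):
    X,e=tri([(s6,cs(*a)),(d6,cd(*b))]);out[n]=X;print(n,X.round(4),np.round(e,4))
s=r.sense();Rl=Rot.from_euler("xyz",s["orientation"],degrees=True).as_matrix()@TD.as_matrix().T
f=lambda X:(Rl.T@(X-s["tcp_pos"])).round(4)
for n in out: print(n,f(out[n]))
c=lambda x,y:(295+x/8,110+y/8)
print("jamb end",f(onz(w6,c(205,45),.052)),"lid low end",f(onz(w6,c(222,158),.1416)),"lid top end",f(onz(w6,c(220,268),.2456)), "box end",f(onz(w6,c(50,62),.054)))
print("near jamb corner?", )
```

```text
far [ 0.5578 -0.1426  0.0683] [0.001 0.001]
near [ 0.5487 -0.187   0.0642] [0.0009 0.0009]
lidk [ 0.5555 -0.1628  0.1325] [0.0029 0.0029]
lid low near corner [ 0.5337 -0.2289  0.1419] [0.0004 0.0004]
far [-0.0031  0.0201 -0.3219]
near [ 0.0019 -0.0251 -0.326 ]
lidk [ 1.000e-03  1.000e-04 -2.576e-01]
lid low near corner [ 0.0006 -0.0695 -0.2482]
jamb end [-0.0005  0.0769 -0.3382] lid low end [ 0.0015  0.0676 -0.2486] lid top end [ 0.0012  0.0679 -0.1446] box end [-0.0207  0.0747 -0.3362]
near jamb corner?
```

Run:
```python
from h import *
s=r.sense();Rl=Rot.from_euler("z",-18,degrees=True).as_matrix()
T=np.array([.5545,-.163,.349])+Rl@np.array([-.0017,-.0018,0])
print(T)
r.servo_line(T,ori(-18,0),.06);r.wait(.3);st()
for n,k,(x0,x1,y0,y1),f in(("scene","s7",(320,390,210,310),5.9),("side","d7",(360,440,200,280),7),("wrist","w7",(200,345,100,260),3.7)):
    p=snap(n,k);cv2.imwrite(f"pics/{k}c.png",cv2.resize(p["frame"][y0:y1,x0:x1,::-1],None,fx=f,fy=f,interpolation=cv2.INTER_CUBIC))
```

```text
[ 0.55232697 -0.16418657  0.349     ]
t 10.93 pos [ 0.5524 -0.1642  0.3494] ori [180.   0.  72.] F [ 0.3 -0.5 -1.4] M [-0.04  0.04 -0.  ] open 0.0077 j [-20.   1.  80.  -0.  98.  -2.]
```

View pics/s7c.png

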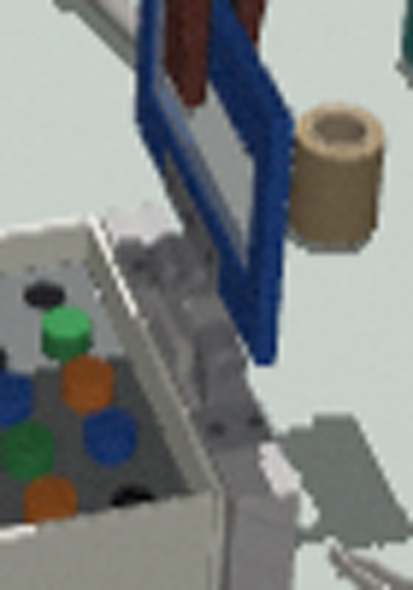

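View pics/d7c.png

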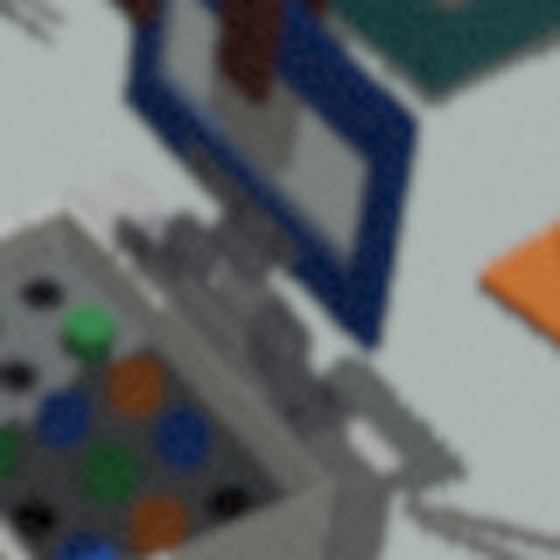

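View pics/w7c.png

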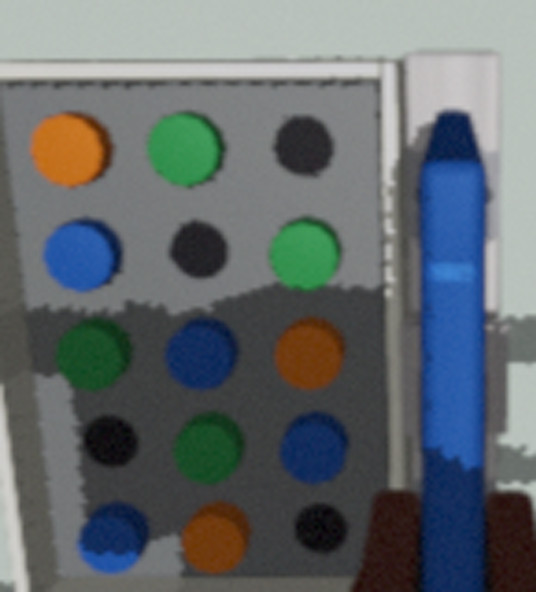

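Run:
```python
from h import *
w=load("w7");s=r.sense();Rl=Rot.from_euler("xyz",s["orientation"],degrees=True).as_matrix()@TD.as_matrix().T
f=lambda X:(Rl.T@(X-s["tcp_pos"])).round(4)
c=lambda x,y:(200+x/3.7,100+y/3.7)
print("jamb",f(onz(w,c(452,52),.052)),"lid low",f(onz(w,c(455,112),.100)))
T=s["tcp_pos"].copy();T[:2]=[.5523,-.1642]
F0=s["contact_force"]
for z in(.344,.340,.337,.334,.332,.330):
    T[2]=z;r.servo_line(T,ori(-18,0),.03);r.wait(.1);s=st()
    if abs(s["contact_force"]-F0).max()>5: break
```

```text
jamb [ 0.0012  0.0786 -0.2971] lid low [ 0.0018  0.067  -0.2491]
t 11.49 pos [ 0.5523 -0.1642  0.3439] ori [-180.    0.   72.] F [ 0.2 -0.1 -2.1] M [-0.01 -0.   -0.02] open 0.0077 j [-20.   1.  81.  -0.  98.  -2.]
t 11.88 pos [ 0.5523 -0.1642  0.3399] ori [-180.   -0.   72.] F [ 0.2 -0.2 -1.3] M [0.03 0.05 0.  ] open 0.0078 j [-20.   1.  81.   0.  98.  -2.]
t 12.22 pos [ 0.5523 -0.1642  0.337 ] ori [-180.   -0.   72.] F [-0.3 -0.1 -1.1] M [-0.04  0.03  0.03] open 0.0079 j [-20.   1.  81.   0.  97.  -2.]
t 12.57 pos [ 0.5523 -0.1642  0.3339] ori [-180.   -0.   72.] F [ 0.3 -0.9 -0.6] M [-0.01  0.03 -0.02] open 0.0078 j [-20.   1.  82.   0.  97.  -2.]
t 12.93 pos [ 0.5523 -0.1642  0.332 ] ori [-180.    0.   72.] F [-0.2 -0.5 -0.9] M [ 0.02 -0.02  0.  ] open 0.008 j [-20.   1.  82.  -0.  97.  -2.]
t 13.28 pos [ 0.5523 -0.1642  0.33  ] ori [-180.    0.   72.] F [ 1.  -0.2 -1.1] M [-0.    0.02  0.02] open 0.008 j [-20.   1.  82.  -0.  97.  -2.]
```

Run:
```python
from h import *
T=np.array([.5523,-.1642,.330])
for z in np.arange(.3292,.3235,-.0008):
    T[2]=z;r.servo_line(T,ori(-18,0),.02);r.wait(.15)
    F=np.mean([r.sense()["contact_force"] for _ in range(1)],axis=0);s=st()
    if F[2]>2.5 or np.abs(F).max()>5: break
for n,k,(x0,x1,y0,y1),f in(("scene","s8",(320,390,210,310),5.9),("side","d8",(360,440,200,280),7),("wrist","w8",(200,345,100,260),3.7)):
    p=snap(n,k);cv2.imwrite(f"pics/{k}c.png",cv2.resize(p["frame"][y0:y1,x0:x1,::-1],None,fx=f,fy=f,interpolation=cv2.INTER_CUBIC))
```

```text
t 13.68 pos [ 0.5524 -0.1642  0.3293] ori [180.   0.  72.] F [ 0.6  0.1 -0.6] M [-0.04 -0.2   0.02] open 0.0077 j [-20.   1.  82.  -0.  96.  -2.]
t 14.07 pos [ 0.5524 -0.1642  0.3289] ori [179.9   0.   72. ] F [ 1.  -0.3  2.4] M [-0.07 -0.28  0.02] open 0.0079 j [-20.   1.  82.   0.  96.  -2.]
t 14.47 pos [ 0.5523 -0.1642  0.3289] ori [179.9   0.   72. ] F [0.5 0.4 6.7] M [-0.01 -0.07 -0.  ] open 0.0079 j [-20.   1.  82.  -0.  96.  -2.]
```

View pics/s8c.png

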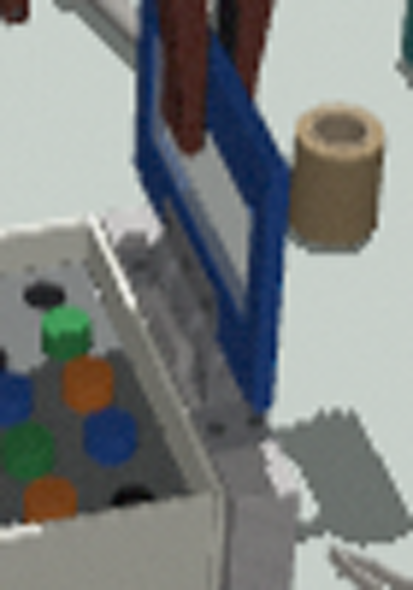

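View pics/d8c.png

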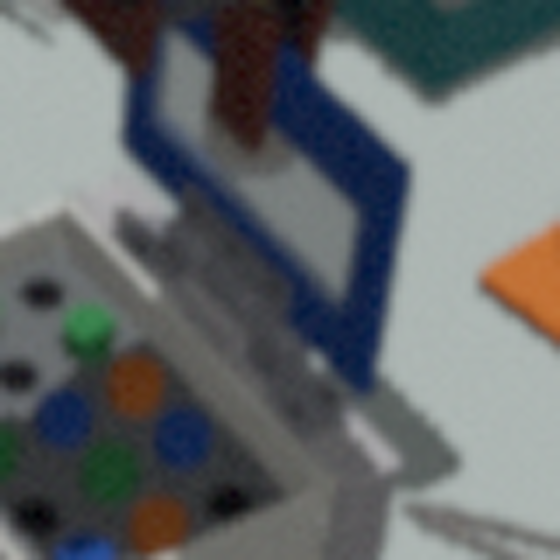

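View pics/w8c.png

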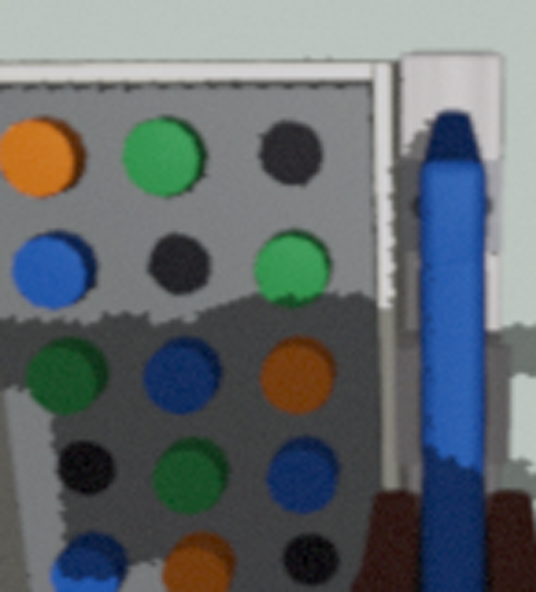

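Run:
```python
from h import *
ex=np.array([.951,-.309,0]);B=np.array([.5523,-.1642,0])
def at(dx,z):
    r.servo_line(B+ex*dx+[0,0,z],ori(-18,0),.02)
    A=[]
    for _ in range(5):
        r.wait(.06);s=r.sense();A.append(np.r_[s["contact_force"],s["torque"],s["tcp_pos"]])
    A=np.mean(A,0);print(dx,z,"F",A[:3].round(2),"M",A[3:6].round(3),"p",A[6:].round(4),round(s["clock"],2))
at(0,.3276);at(.0005,.3280);at(.001,.3280);at(.0015,.3280)
```

```text
0 0.3276 F [0.05 0.04 5.76] M [-0.013 -0.052 -0.012] p [ 0.5523 -0.1642  0.3289] 15.17
0.0005 0.328 F [-0.81  0.25  5.99] M [0.066 0.187 0.013] p [ 0.5527 -0.1643  0.3288] 15.71
0.001 0.328 F [-1.91  0.79  6.6 ] M [0.135 0.503 0.   ] p [ 0.553  -0.1644  0.3288] 16.25
0.0015 0.328 F [-3.14  1.04  7.34] M [ 0.243  0.803 -0.007] p [ 0.5533 -0.1645  0.3288] 16.79
```

```bash
cat > at.py <<'E'
from h import *
ex=np.array([.951,-.309,0]);B=np.array([.5523,-.1642,0])
def at(dx,z):
    r.servo_line(B+ex*dx+[0,0,z],ori(-18,0),.02)
    A=[]
    for _ in range(5):
        r.wait(.06);s=r.sense();A.append(np.r_[s["contact_force"],s["torque"],s["tcp_pos"]])
    A=np.mean(A,0);print(dx,z,"F",A[:3].round(2),"M",A[3:6].round(3),"p",A[6:].round(4),round(s["clock"],2));return A
E
python3 - <<'E'
from at import *
at(-.0005,.3282);at(.0001,.3282);at(.0001,.3285);at(.0001,.3287)
E
```

```text
-0.0005 0.3282 F [ 3.16 -0.98  5.43] M [-0.24  -0.779  0.007] p [ 0.5521 -0.1642  0.3289] 17.33
0.0001 0.3282 F [ 1.83 -0.4   5.58] M [-0.156 -0.392  0.006] p [ 0.5525 -0.1643  0.3289] 17.88
0.0001 0.3285 F [ 2.16 -0.71  5.2 ] M [-0.177 -0.501  0.019] p [ 0.5525 -0.1643  0.3289] 18.42
0.0001 0.3287 F [ 2.72 -1.21  5.33] M [-0.21  -0.656  0.013] p [ 0.5525 -0.1643  0.3289] 18.96
```

Run:
```python
from at import *
at(.0006,.3289);at(.0009,.3290);at(.0009,.3292)
```

```text
0.0006 0.3289 F [ 1.42 -0.52  4.78] M [-0.147 -0.392  0.011] p [ 0.5528 -0.1644  0.3289] 19.5
0.0009 0.329 F [ 0.87 -0.53  5.1 ] M [-0.075 -0.201  0.01 ] p [ 0.553  -0.1644  0.3289] 20.04
0.0009 0.3292 F [ 0.06 -0.08  3.23] M [-0.041 -0.01   0.011] p [ 0.553  -0.1644  0.3289] 20.58
```

Run:
```python
from at import *
z=.3293
while z<.3302:
    A=at(.0009,z)
    if A[2]<1.6: break
    z+=.0001
r.wait(.5);st()
for n,k,(x0,x1,y0,y1),f in(("scene","s9",(220,420,110,330),2.7),("side","d9",(360,440,200,280),7),("wrist","w9",(200,345,100,260),3.7)):
    p=snap(n,k);cv2.imwrite(f"pics/{k}c.png",cv2.resize(p["frame"][y0:y1,x0:x1,::-1],None,fx=f,fy=f,interpolation=cv2.INTER_CUBIC))
```

```text
0.0009 0.3293 F [-0.51 -0.19  2.07] M [0.021 0.197 0.011] p [ 0.5531 -0.1644  0.3289] 21.12
0.0009 0.32939999999999997 F [-1.15  0.55 -0.27] M [0.072 0.326 0.01 ] p [ 0.5531 -0.1645  0.329 ] 21.67
t 22.17 pos [ 0.5532 -0.1645  0.3294] ori [180.  -0.  72.] F [-0.6 -0.2 -0.7] M [ 0.06  0.2  -0.02] open 0.0076 j [-20.   2.  82.   0.  97.  -2.]
```

View pics/s9c.png

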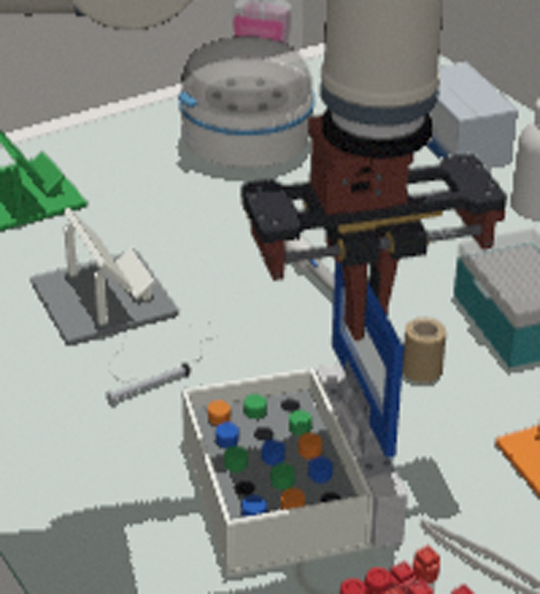

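View pics/d9c.png

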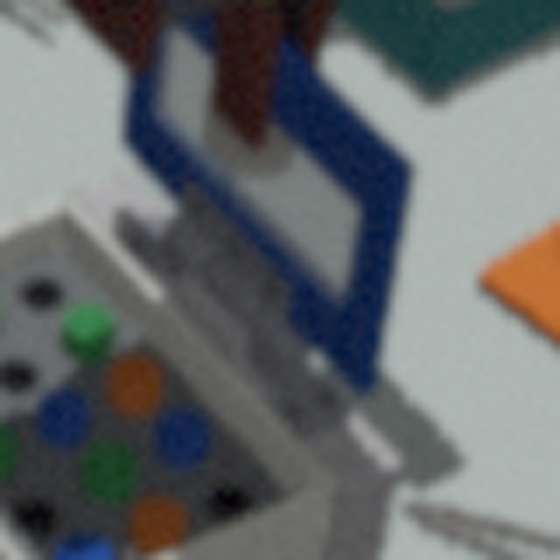

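View pics/w9c.png

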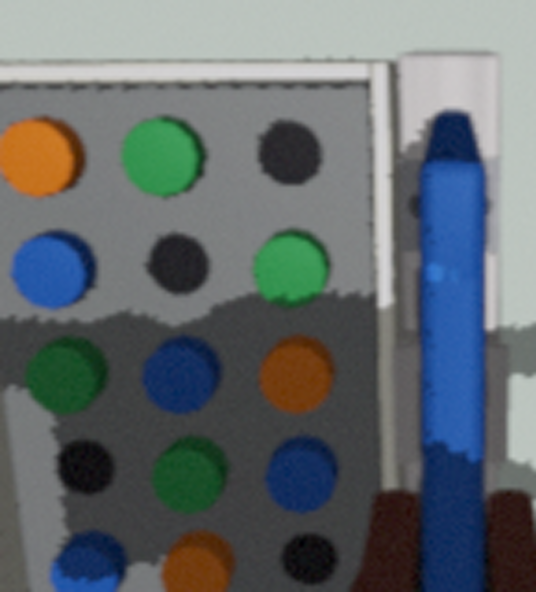

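Run:
```python
from at import *
at(.0005,.3297);at(.0005,.3289)
for _ in range(4): r.wait(.4);st()
```

```text
0.0005 0.3297 F [ 0.26  0.04 -1.33] M [-0.003  0.017  0.012] p [ 0.5528 -0.1644  0.3297] 22.86
0.0005 0.3289 F [ 0.09 -0.02 -0.22] M [ 0.023  0.07  -0.003] p [ 0.5528 -0.1644  0.329 ] 23.4
t 23.8 pos [ 0.5528 -0.1644  0.329 ] ori [180.   0.  72.] F [-0.7  0.2  0.6] M [-0.01  0.15 -0.  ] open 0.0081 j [-20.   2.  82.  -0.  96.  -2.]
t 24.2 pos [ 0.5528 -0.1644  0.329 ] ori [180.   0.  72.] F [ 0.1 -1.2 -0.3] M [0.01 0.12 0.01] open 0.0078 j [-20.   2.  82.  -0.  96.  -2.]
t 24.6 pos [ 0.5528 -0.1644  0.329 ] ori [180.  -0.  72.] F [-0.9 -0.3  0.6] M [-0.01  0.04 -0.02] open 0.0082 j [-20.   2.  82.   0.  96.  -2.]
t 25.0 pos [ 0.5528 -0.1644  0.329 ] ori [180.   0.  72.] F [-0.2  0.2  1. ] M [0.01 0.07 0.  ] open 0.008 j [-20.   2.  82.   0.  96.  -2.]
```

Run:
```python
from at import *
at(.0004,.3287)
for _ in range(3): r.wait(.4);s=st()
F=s["contact_force"]
if F[2]>5: at(.0004,.3289)
snap("scene","s10");snap("side","d10");p=snap("wrist","w10")
for a,b in(("s2","s10"),):
    A,B=load(a)["frame"].astype(int),load(b)["frame"].astype(int)
    for n,(x0,x1,y0,y1) in dict(pin=(258,295,238,260),tape=(366,387,225,252),pip=(308,330,178,205)).items():
        d=np.abs(A-B)[y0:y1,x0:x1].max(2);print(n,d.mean().round(1),(d>60).sum())
cv2.imwrite("pics/s10.png",load("s10")["frame"][:,:,::-1])
```

```text
0.0004 0.3287 F [-0.46  0.29  3.17] M [0.011 0.064 0.032] p [ 0.5527 -0.1643  0.3289] 25.54
t 25.94 pos [ 0.5527 -0.1643  0.3289] ori [180.   0.  72.] F [0.7 0.4 4.2] M [-0.04  0.1   0.  ] open 0.0079 j [-20.   1.  82.  -0.  96.  -2.]
t 26.34 pos [ 0.5527 -0.1643  0.3289] ori [180.  -0.  72.] F [ 0.2 -0.   4.9] M [0.01 0.05 0.04] open 0.0079 j [-20.   1.  82.   0.  96.  -2.]
t 26.74 pos [ 0.5527 -0.1643  0.3289] ori [180.  -0.  72.] F [-0.5 -1.   5.7] M [-0.01  0.01  0.02] open 0.0077 j [-20.   1.  82.   0.  96.  -2.]
0.0004 0.3289 F [ 0.85 -0.33  4.14] M [-0.067 -0.135  0.002] p [ 0.5527 -0.1643  0.3289] 27.28
pin 55.8 434
tape 18.5 52
pip 101.5 438
```

View pics/s10.png

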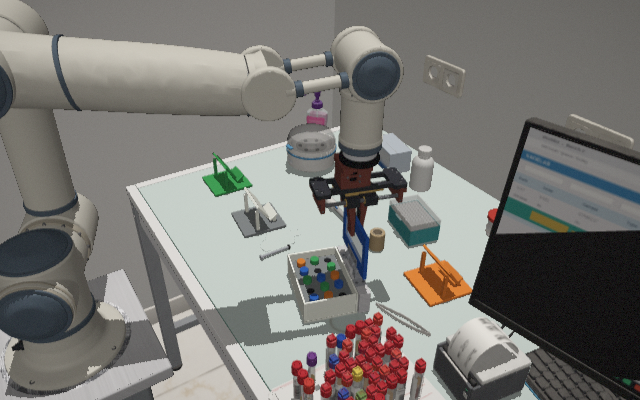

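Run:
```python
from at import *
for _ in range(3): r.wait(.4);s=st()
if s["contact_force"][2]>3:
    at(.0004,.3296);at(.0004,.3289)
    for _ in range(3): r.wait(.4);s=st()
```

```text
t 27.83 pos [ 0.5527 -0.1643  0.3289] ori [180.  -0.  72.] F [ 1.2 -0.2  5.3] M [-0.09 -0.24 -0.01] open 0.0078 j [-20.   1.  82.   0.  96.  -2.]
t 28.23 pos [ 0.5527 -0.1643  0.3289] ori [180.   0.  72.] F [ 0.6 -1.   3.6] M [-0.04 -0.31 -0.01] open 0.008 j [-20.   1.  82.  -0.  96.  -2.]
t 28.63 pos [ 0.5527 -0.1643  0.3289] ori [180.   0.  72.] F [ 3.  -0.1  3.6] M [-0.09 -0.3   0.  ] open 0.0077 j [-20.   1.  82.  -0.  96.  -2.]
0.0004 0.3296 F [ 2.18 -1.17 -0.41] M [-0.222 -0.63   0.004] p [ 0.5527 -0.1643  0.3291] 29.18
0.0004 0.3289 F [ 1.63 -0.36  1.67] M [-0.128 -0.335 -0.012] p [ 0.5526 -0.1643  0.329 ] 29.72
t 30.12 pos [ 0.5527 -0.1643  0.329 ] ori [180.   0.  72.] F [ 1.6 -1.1  2.1] M [-0.09 -0.24  0.03] open 0.0079 j [-20.   1.  82.  -0.  96.  -2.]
t 30.52 pos [ 0.5527 -0.1643  0.3289] ori [180.   0.  72.] F [ 1.7 -0.2  3.6] M [-0.03 -0.21 -0.03] open 0.0078 j [-20.   1.  82.   0.  96.  -2.]
t 30.92 pos [ 0.5527 -0.1643  0.329 ] ori [180.   0.  72.] F [1.4 0.2 3.2] M [-0.07 -0.14 -0.01] open 0.0074 j [-20.   1.  82.   0.  96.  -2.]
```

Run:
```python
from h import *
print(r.hand_in());st()
```

```text
the job is handed in; nothing more can be done
None
the job is handed in; nothing more can be done
```

The lid's knuckle is resting lightly in the saddle between the box's two knuckles. The arm is still holding the lid upright. I handed in at about 31 s of the 42 s limit; `r.hand_in()` gives no verdict.

I gripped the lid by its free upper edge at 25 N, lifted it off the slope, raised it about 0.15 m and turned it upright. I then carried it over the hinge and lowered it in small steps, watching the force.

**What the last checks showed**
- **Seating:** the lid first touched with the knuckle's axis at about 69 mm by the arm's reckoning, against the 70 mm expected. Small sideways nudges met resistance both ways, so it is sitting in the V.
- **Push:** the vertical force read about +3 N, against about -1.3 N with the lid hanging free. That is roughly 4.5 N on the saddle, including the lid's own 1.4 N. The tool is vertical, and a small sideways force (about 1.5 N) remained.
- **Bystanders:** the pin and the tape roll look unmoved in the last scene picture. The gripper hid most of the pipette there; it was clear and in place when I last saw it whole, and nothing went near it.

**What disagreed or failed**
- **Position along the hinge:** the wrist view and the scene/side views differed by about 2–3 mm on where the lid sits along the hinge. That is close to the 3 mm of play each side, but I felt no end contact. I could not see the holes themselves line up; the fit to the axis rests on the seating checks.
- **Hinge location:** the knuckles appeared about 68 mm from the centre of the box rim, not the stated 62 mm. I went by the knuckles I saw, and the seating bore that out.
- **Pixel comparison:** an automatic before/after check on the bystanders gave large differences. I put these down to moved shadows and the arm, after looking at the picture.

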